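# Slide a plaque blank until the press's punch finds its eyelet, then set the eyelet

## Robot

A 6-joint arm with a two-finger parallel gripper is mounted at the origin on the work surface. World frame = base frame: x ahead of the robot, y to its left, z up, the work surface at z = 0. Lengths are in m, angles in rad, forces in N, time in s.
With the tool pointing down it reaches from about 0.4 to 0.825 m from the base axis. Payload 7 kg.
Tool frame: the origin (TCP) lies between the finger pads; the fingertips stand arm.tip_extent ahead of it and the grasp point (between the pads) lies 6 mm ahead of it (arm.tip_extent is the distance from the TCP to the fingertips, in m); z points along the fingers, y is the line along which they close (so a half turn about z gives the same grasp; the last joint's range is limited). The gripper opens to 85 mm and grips with 20 to 120 N. Pads are 22 mm wide; open, the fingers measure 114 mm over their backs; the gripper's body (76 mm by 85 mm) begins 54 mm behind the grasp point. The pads swing forward as they close: fully open they stand 13 mm farther back than shut.
Start: joints at [0.288, 0.359, 0.012, 0, -1.224, -0.288], TCP at [0.675, -0, 0.256] pointing down, gripper open.
Joint ranges: [-3.07, 3.07], [-1.43, 2.12], [-1.02, 1.25], [-3.03, 1.67], [-3.05, -0], [-3.03, 3.03]. Speed limits (rad/s): [2.39, 2.39, 3.01, 3.14, 3.14, 3.14].

## Interface

Orientations are given as a 3x3 rotation matrix whose columns are the frame's x, y, z axes.
In Python, from rig import arm gives the robot as it stands.
- The arm moves only by the shell command python3 -m pendant 'ROWS' [FORCE]. ROWS is JSON, a list of rows, each an object with "jaw": the closure, from 0 (fully open) to 1 (shut); "delta_pos": the shift along the tool's x, y, z in mm, a list of three; "twist": the turn, a rotation vector about the tool's x, y, z in rad, a list of three. A call has 1 to 20 rows; each row is the pose to reach, as a shift and turn from the pose commanded when the call began, along the tool's axes at that moment; what a row does not reach only later rows make up. A row lasts 1/12 s, in which the tool goes at most 41.7 mm and 7.16 degrees, less where a joint would pass 70% of its speed; a pose out of reach is approached as far as the arm can. A call with a gripper value outside its range is refused whole. The fingers move at their own pace and stop on an object; FORCE is the grip in N (left out, the last holds). Time passes only in rows, so rows that repeat a pose let the fingers close. It gives the time, the measured TCP pose, the force, the opening and the grip force at its end, in the units of the state.
- arm.sense(): the state, without advancing time (a new reading comes with each control period).
- arm.get_image(name): name is "scene" or "side" or "wrist"; returns a dict with "img" (384x512x3 uint8, red, green, blue), "range_z" (384x512 float32, m along the optical axis (not along the pixel's ray), 0 where there is no reading), "vertical_fov" (degrees; the focal length in pixels is half the picture's height over the tangent of half this angle, whatever the lens; pixels are square), "cx", "cy" (the principal point, pixels), "origin" and "rotation" of the camera in the world. Camera axes: x right, y down, z forward; pixel columns grow to the right and rows downward; lengths in m; the calibration is good to about 2 mm. A picture is of the moment at which its call begins.
- arm.hand_in(): hands the job in; it is judged then, once.
Trained networks look in the newest picture that a camera, given by its name, has taken for a name from the list of things; names that differ only in an ending like _2 or _b are one class to them, and where a whole thing is asked for, a point or a joint stands for the part that bears it (a point fixed in the world has none). Each returns a list of dicts, best first, with "p" (0 to 1); they miss things now and then, are a little off and sometimes report something else, mostly with a low value. They report only what shows in the picture. A call takes as long as a camera call. They do not tell look-alikes from the thing itself.
- arm.search_frame(camera, name): "xyz" ([x, y, z] in m, in world coordinates, good to about 4 mm: the middle of the surface that is visible of it).
The state is a dict: "time": time; "joints": joint angles; "joint_vel": joint speeds; "tau": joint torques, N m; "tool_pos": TCP position; "tcp_rot": TCP orientation; "wrist_force": force on the tool from outside, world axes, zero at the start; "torque": the same for the moment, N m; "grip_width": finger opening in m; "finger_force": force on a finger pad.
Only numpy, scipy, OpenCV 4.12 (cv2) and the standard library are available. Lean on these libraries where they do the work, as an engineer would, in place of code of your own. Each camera call takes 0.05 s, during which the arm holds its last target. There are 200 camera calls.

## Task

Slide the wooden plaque blank back flat against the fence of the hand press and along it until the spring-loaded punch tip, which rides on the wood, drops into the brass-rimmed eyelet hole. Then press the black palm knob on top of the punch all the way down to set the eyelet and let it spring back, leaving the blank flat against the fence with the tip still in the hole. Feel for the drop rather than forcing: do not ram the wood against the tip, and leave the other things on the desk alone.

Things in the scene. Friction and masses are not known exactly. Their poses are not given: they have to be found in the camera images.
- press: Hand eyelet press, fixed on the desk. Origin: at desk height under the middle of the fence's front face. x points from the bed through the fence (away from the robot), y along the fence, z up. Flat steel bed: x -150 to +100 mm, y -210 to +210 mm, top at z = 12 mm. The head on its rear rail is listed under line.
- fence (a point): Middle of the top front edge of the fence: a straight dark bar along the whole press (press y), front face at press x = 0, top at press z = 40 mm. Same axes as the press.
- line (a point): Middle of the line, 35 mm before the fence and parallel to it, on which the vertical punch stands; at the blank's top height (press z = 30 mm). A grey head (column behind the fence, arm at z 110 to 140 mm, 34 mm round guide from z 105 mm) holds the punch. It is clamped anywhere from 20 mm to either side of this point along press y, differently each time: NOT given, see or feel it.
- punch (a joint): Downward travel of the punch, m. 0 = raised stop, tip 4 mm above the blank's top. About 0.004 = tip riding on the wood, spring pressing about 3 N. About 0.010 = unloaded: tip 6 mm down in the hole (or no wood below). 0.018 = pressed home, about 4 N; springs back. Tip 13 mm across, tapered to 7 mm in its last 3 mm. Flat black palm knob on top, 44 mm across, its top at z = 186 mm minus the travel.
- board: Plaque blank: plain brown board, 110 (its x) x 200 (its y) x 18 mm, 0.2 to 0.4 kg, loose on the bed, punch tip riding on it. Origin: centre of underside, z up. Its long +x edge goes against the fence. Starts skewed up to 0.08 rad, mid-edge 14 to 22 mm off the fence, its hole 20 to 90 mm to the press's -y side of the punch. Sliding takes 4 to 9 N, more if the push bears down on it.
- hole (a point): Centre of the eyelet hole at the blank's top face: 17 mm through hole with a thin brass rim, 35 mm from the blank's +x edge, half-way along its length (20 mm from its centre). With the blank flat against the fence the hole lies on the punch line; once the tip has dropped in, the hole is under the knob to within about 3 mm.
- paperweight: Black bar paperweight, 30 x 190 x 22 mm, on the desk to the robot's right. Bystander. Origin: centre of underside.
- inkstone: Dark rectangular inkstone, 130 x 100 x 22 mm, with a hollow, on the desk to the robot's left. Bystander. Origin: centre of underside.
- brush_pot: White ceramic pot, 84 mm across, 110 mm high, empty, on the desk to the left. Bystander. Origin: centre of underside.
There are look-alikes about, which are no part of the job. Leave any pink look-alike of the board alone.

How it is judged:
By the outcome, as a careful person would: the job done as asked, in the order asked, and still so for the second after the job is handed in, with the robot touching nothing.
It also fails if it takes over 51 s, if anything falls off the work surface, if the arm or the gripper's body presses on something with over 40 N, if the wrist force passes 120 N, or if a joint passes its speed limit or range.

## Working session

There is one attempt and no reset: what is moved stays moved. The work goes in short steps, Python scripts to look and compute and a shell command to move; the robot and the scene stay as the last step left them, time stands still between calls to the robot, and variables do not carry over. Pictures are saved under pics/ and viewed, at most 10 in all, crops included, and the job is handed in when it is done.

```bash
mkdir -p pics
cat > h.py <<'E'
from rig import arm
import numpy as np, cv2
def pix(im,u,v,z=None):
    f=192/np.tan(np.radians(im["vertical_fov"])/2)
    d=np.array([(u-im["cx"])/f,(v-im["cy"])/f,1.])
    R=np.array(im["rotation"]);o=np.array(im["origin"])
    if z is None: return o+R@d*im["range_z"][int(v),int(u)]
    w=R@d; return o+w*(z-o[2])/w[2]
def cloud(im):
    f=192/np.tan(np.radians(im["vertical_fov"])/2)
    v,u=np.mgrid[0:384,0:512]; z=im["range_z"]
    P=np.stack([(u-im["cx"])/f*z,(v-im["cy"])/f*z,z],-1)
    return P@np.array(im["rotation"]).T+np.array(im["origin"])
def save(im,n,s=1): cv2.imwrite(f"pics/{n}.png",cv2.resize(im["img"][:,:,::-1],None,fx=s,fy=s))
E
python3 - <<'E'
from h import *
s=arm.sense();print(s["time"],s["tool_pos"],np.round(s["tcp_rot"],2),arm.tip_extent)
out=[]
for c in ["scene","side","wrist"]:
    im=arm.get_image(c);out.append(im["img"][:,:,::-1]);print(c,np.round(im["origin"],3),np.round(np.array(im["rotation"])[:,2],2))
    np.save(f"{c}.npy",im,allow_pickle=True)
    for n in ["press","punch","board","hole","fence","paperweight","inkstone","brush_pot"]:
        try: print(n,[(np.round(d["xyz"],3),round(d["p"],2)) for d in arm.search_frame(c,n)][:3])
        except Exception as e: print(n,e)
for c,o in zip("swt",out): pass
cv2.imwrite("pics/a.png",cv2.resize(out[0],(780,585)));cv2.imwrite("pics/b.png",cv2.resize(out[1],(780,585)));cv2.imwrite("pics/c.png",out[2])
E
```

```text
0.0 [ 6.74579245e-01 -3.69538499e-05  2.55383853e-01] [[-0. -1. -0.]
 [-1.  0. -0.]
 [ 0.  0. -1.]] 0.025
scene [ 1.029 -0.764  0.81 ] [-0.46  0.64 -0.61]
press [(array([ 0.622, -0.128,  0.011]), 0.63)]
punch [(array([ 0.578, -0.025,  0.182]), 0.64), (array([0.485, 0.397, 0.009]), 0.21)]
board [(array([0.259, 0.224, 0.016]), 0.86), (array([ 0.274, -0.324,  0.022]), 0.59), (array([ 0.53 , -0.089,  0.032]), 0.57)]
hole [(array([ 0.28 , -0.325,  0.016]), 0.89), (array([ 0.532, -0.091,  0.032]), 0.83), (array([0.262, 0.224, 0.015]), 0.8)]
fence [(array([ 0.624, -0.131,  0.017]), 0.86)]
paperweight [(array([ 0.486, -0.413,  0.018]), 0.68)]
inkstone [(array([0.489, 0.397, 0.008]), 0.7)]
brush_pot [(array([0.67 , 0.388, 0.081]), 0.92)]
side [ 0.235 -1.112  1.023] [ 0.17  0.75 -0.64]
press [(array([ 0.584, -0.137,  0.01 ]), 0.75)]
punch [(array([ 0.57 , -0.023,  0.179]), 0.75)]
board [(array([0.247, 0.218, 0.014]), 0.64), (array([ 0.269, -0.324,  0.021]), 0.57)]
hole [(array([ 0.517, -0.089,  0.036]), 0.84), (array([ 0.266, -0.325,  0.012]), 0.82), (array([0.252, 0.22 , 0.023]), 0.61)]
fence [(array([ 0.583, -0.138,  0.014]), 0.7)]
paperweight [(array([ 0.478, -0.422,  0.022]), 0.64)]
inkstone [(array([0.496, 0.441, 0.009]), 0.56)]
brush_pot [(array([0.66 , 0.388, 0.081]), 0.87)]
wrist [ 0.674 -0.073  0.376] [ 0.    0.28 -0.96]
press [(array([ 0.619, -0.018,  0.012]), 0.6)]
punch [(array([ 0.574, -0.019,  0.184]), 0.59)]
board []
hole [(array([ 0.518, -0.102,  0.03 ]), 0.83), (array([0.314, 0.197, 0.018]), 0.74)]
fence [(array([ 0.619, -0.027,  0.013]), 0.95)]
paperweight []
inkstone []
brush_pot []
```

View pics/a.png

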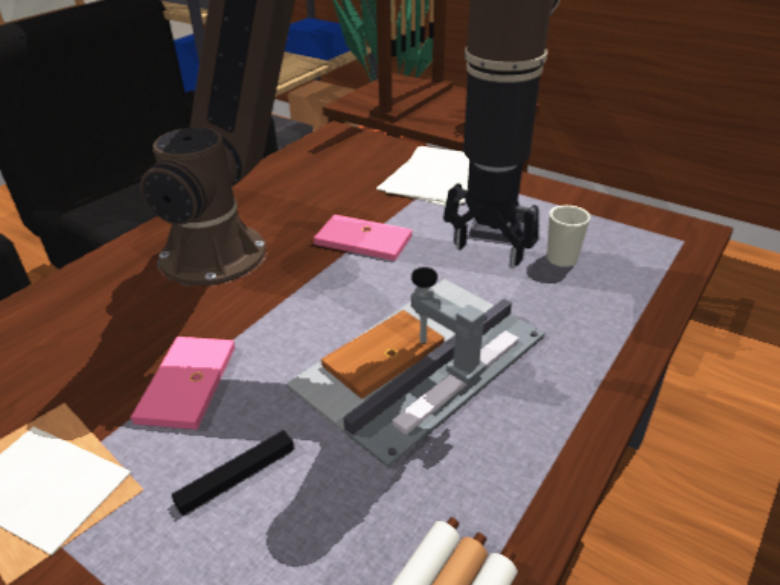

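View pics/b.png

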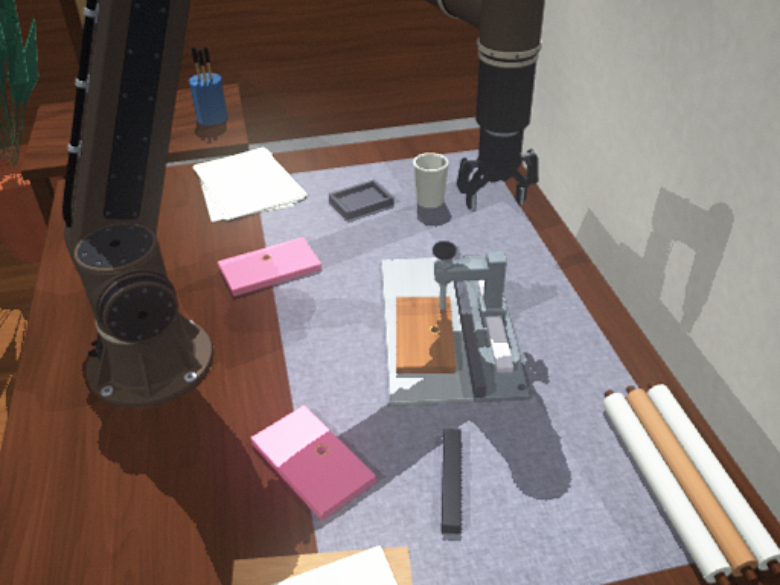

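View pics/c.png

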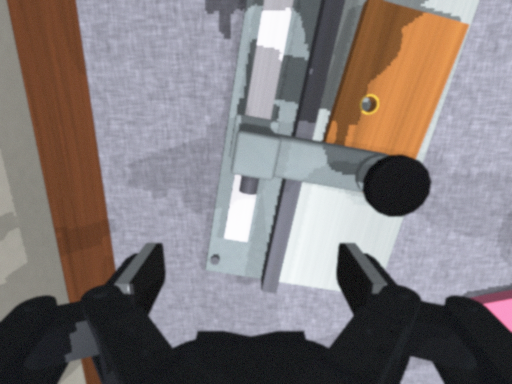

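Scene (a, 780x585): brown board about (383,352) with its hole at (391,352), black knob at (424,277), and the dark fence bar from (350,420) to (510,308). Side (b) has the hole at (434,328). The wrist view (c) has the hole at (369,104), the knob at (396,185) and the fence running from (330,0) to (270,290). The pink look-alikes lie apart from the press. Next I'll fit the geometry.

Run:
```python
from h import *
for c in ["scene","side","wrist"]:
    im=np.load(f"{c}.npy",allow_pickle=True).item();P=cloud(im);I=im["img"].astype(int)
    ok=im["range_z"]>0
    reg=ok&(abs(P[...,0]-.56)<.2)&(abs(P[...,1]+.05)<.3)
    hsv=cv2.cvtColor(im["img"],cv2.COLOR_RGB2HSV)
    b=reg&(P[...,2]>.022)&(P[...,2]<.036)&(hsv[...,0]<22)&(hsv[...,1]>130)
    b=cv2.morphologyEx(b.astype(np.uint8),cv2.MORPH_OPEN,np.ones((2,2)))>0
    Q=P[b];zt=np.median(Q[:,2]);r=cv2.minAreaRect((Q[Q[:,2]>zt-.004][:,:2]*1000).astype(np.float32))
    print(c,"board z",zt,r,np.round(cv2.boxPoints(r)).tolist())
    fm=reg&(P[...,2]>.036)&(P[...,2]<.044)&(I.sum(-1)<260)
    F=P[fm]; 
    if len(F)>20:
        m=np.median(F,0);r=cv2.minAreaRect((F[:,:2]*1000).astype(np.float32));print(" fence",len(F),m,np.round(cv2.boxPoints(r)).tolist())
        l=cv2.fitLine((F[:,:2]*1000).astype(np.float32),cv2.DIST_HUBER,0,.01,.01).ravel();print("  line",l,"yaw",np.degrees(np.arctan2(-l[0],l[1])))
    bed=reg&(P[...,2]>.009)&(P[...,2]<.015)&(hsv[...,1]<60)&(P[...,0]<.75);r=cv2.minAreaRect((P[bed][:,:2]*1000).astype(np.float32));print(" bed",r)
    k=reg&(P[...,2]>.172)&(P[...,2]<.192)&(P[...,0]<.62)&(I.sum(-1)<150);K=P[k];print(" knob",len(K),(K.min(0)+K.max(0))/2,np.median(K,0))
```

```text
scene board z 0.030541754480664207 ((707.0950317382812, -396.03204345703125), (206.81634521484375, 954.3062133789062), 28.950031280517578) [[386.0, -29.0], [848.0, -864.0], [1029.0, -764.0], [567.0, 72.0]]
 fence 616 [ 0.59921976 -0.14303772  0.04027868] [[484.0, -204.0], [597.0, -261.0], [775.0, 94.0], [662.0, 151.0]]
  line [ 2.0389441e-01  9.7899288e-01  6.0488110e+02 -1.2442153e+02] yaw -11.764787
 bed ((572.6238403320312, -89.72561645507812), (531.2274780273438, 252.7103729248047), 79.65217590332031)
 knob 156 [ 0.57736685 -0.02180823  0.17878615] [ 0.57796159 -0.02614813  0.18213169]
side board z 0.029690332530361352 ((409.75750732421875, -552.77978515625), (1169.241943359375, 102.09183502197266), 76.59709167480469) [[225.0, -1110.0], [324.0, -1133.0], [595.0, 4.0], [496.0, 28.0]]
 fence 293 [ 0.59072658 -0.16987262  0.0395751 ] [[566.0, -251.0], [586.0, -255.0], [630.0, -11.0], [609.0, -7.0]]
  line [ 1.6815306e-01  9.8576087e-01  5.9133099e+02 -1.6351849e+02] yaw -9.680452
 bed ((579.1832275390625, -39.41352844238281), (424.71209716796875, 249.97752380371094), 79.7739486694336)
 knob 6 [ 0.56805273 -0.02337681  0.17915007] [ 0.56603582 -0.01505108  0.18139775]
wrist board z 0.03164495766702213 ((561.56005859375, -106.27702331542969), (151.72265625, 204.3387451171875), 76.71739196777344) [[445.0, -157.0], [644.0, -204.0], [678.0, -56.0], [480.0, -9.0]]
 fence 2351 [ 0.60149897 -0.12107159  0.04170239] [[581.0, -175.0], [601.0, -179.0], [658.0, 146.0], [638.0, 149.0]]
  line [ 2.0738423e-01  9.7825956e-01  6.0247070e+02 -1.1583344e+02] yaw -11.969105
 bed ((582.8963623046875, -18.841720581054688), (380.3645324707031, 250.72947692871094), 80.04340362548828)
 knob 3068 [ 0.57357224 -0.02117368  0.17907631] [ 0.57558118 -0.02213024  0.18349115]
```

Run:
```python
from h import *
a=np.radians(-10.1);ex=np.array([np.cos(a),np.sin(a)]);ey=np.array([-np.sin(a),np.cos(a)]);O=np.array([.604,-.044])
for c in ["scene","side","wrist"]:
    im=np.load(f"{c}.npy",allow_pickle=True).item();P=cloud(im)
    hsv=cv2.cvtColor(im["img"],cv2.COLOR_RGB2HSV);I=im["img"].astype(int)
    L=np.stack([(P[...,:2]-O)@ex,(P[...,:2]-O)@ey],-1)*1000
    reg=(im["range_z"]>0)&(abs(L[...,0]+40)<130)&(abs(L[...,1])<230)
    b=(reg&(abs(P[...,2]-.03)<.006)&(hsv[...,0]<22)&(hsv[...,1]>130)).astype(np.uint8)
    b=cv2.morphologyEx(b,cv2.MORPH_CLOSE,np.ones((5,5)));b=cv2.morphologyEx(b,cv2.MORPH_OPEN,np.ones((5,5)))
    n,l,s,_=cv2.connectedComponentsWithStats(b);
    b=(l==1+np.argmax(s[1:,4]))&reg&(abs(P[...,2]-.03)<.006);Q=L[b];r=cv2.minAreaRect(Q.astype(np.float32));print(c,r,np.round(cv2.boxPoints(r)).tolist())
    # per side edges: max x per y bin, min x per y bin
    for nm,q in(("maxx",98),("minx",2)):
        ys=np.arange(-160,60,10);v=[(y,np.percentile(Q[abs(Q[:,1]-y)<4,0],q)) for y in ys if (abs(Q[:,1]-y)<4).sum()>8]
        print(nm,[(int(y),round(float(x),1)) for y,x in v])
    F=L[reg&(abs(P[...,2]-.041)<.003)&(abs(L[...,0]-8)<25)&(I.sum(-1)<260)]
    for y in(-150,-100,-50,0,50,100,150):
        m=abs(F[:,1]-y)<8
        if m.sum()>5: print("fence y",y,np.round(np.percentile(F[m,0],[5,50,95]),1),end=";")
    y=reg&(hsv[...,0]>22)&(hsv[...,0]<34)&(hsv[...,1]>150);v,u=np.nonzero(y)
    if len(v): 
        H=np.array([pix(im,i,j,.03)[:2] for i,j in zip(u,v)]);H=(H-O)@np.array([ex,ey]).T*1000;print("\nrim",len(v),np.median(H,0),(H.min(0)+H.max(0))/2)
```

```text
scene ((-73.47332000732422, -41.339805603027344), (200.31077575683594, 112.62074279785156), 86.7193374633789) [[-135.0, -138.0], [-23.0, -145.0], [-12.0, 55.0], [-124.0, 62.0]]
maxx [(-140, -25.5), (-130, -24.0), (-120, -23.5), (-110, -22.5), (-100, -22.6), (-90, -22.3), (-80, -21.2), (-70, -20.7), (-60, -20.3), (-50, -20.0), (-40, -18.8), (-30, -18.3), (-20, -18.9), (-10, -17.6), (0, -16.5), (10, -14.8), (20, -15.4), (30, -15.6), (40, -15.1), (50, -22.9)]
minx [(-140, -116.0), (-130, -127.5), (-120, -131.3), (-110, -129.6), (-100, -127.2), (-90, -128.1), (-80, -127.6), (-70, -126.5), (-60, -124.8), (-50, -126.1), (-40, -124.8), (-30, -123.6), (-20, -124.1), (-10, -121.2), (0, -121.4), (10, -123.5), (20, -119.1), (30, -121.9), (40, -121.9), (50, -121.2)]
fence y -150 [ 3.2 12.4 21.4];fence y -100 [ 3.3 12.2 21.8];fence y -50 [ 3.6 12.4 21.2];fence y 50 [ 5.6 11.4 18.2];side ((-77.69659423828125, -43.49346923828125), (197.16683959960938, 99.97377014160156), 86.76622772216797) [[-133.0, -139.0], [-33.0, -145.0], [-22.0, 52.0], [-122.0, 58.0]]
maxx [(-140, -83.2), (-130, -79.9), (-120, 
[... 738 characters left out ...]
125) [[-136.0, -139.0], [-26.0, -145.0], [-18.0, 6.0], [-128.0, 12.0]]
maxx [(-140, -26.4), (-130, -26.1), (-120, -25.6), (-110, -24.8), (-100, -24.4), (-90, -23.7), (-80, -23.6), (-70, -22.8), (-60, -22.4), (-50, -21.9), (-40, -21.0), (-30, -20.6), (-20, -20.0), (-10, -19.4), (0, -19.1), (10, -23.3)]
minx [(-140, -127.6), (-130, -132.0), (-120, -131.4), (-110, -130.9), (-100, -130.4), (-90, -129.6), (-80, -129.4), (-70, -128.6), (-60, -127.8), (-50, -127.9), (-40, -127.3), (-30, -126.5), (-20, -125.5), (-10, -125.3), (0, -124.4), (10, -102.1)]
fence y -100 [ 1.9 10.8 19.4];fence y -50 [ 1.3 10.5 19.4];fence y 0 [19.8 19.9 20.1];
rim 12 [-58.45813968 -50.2979873 ] [-58.23519566 -42.91310442]
```

```bash
cat > st.py <<'E'
from h import *
a=np.radians(-10.1);ex=np.array([np.cos(a),np.sin(a)]);ey=np.array([-np.sin(a),np.cos(a)]);O=np.array([.604,-.044])
s=arm.sense();p=np.array(s["tool_pos"]);d=p[:2]-O;R=np.array(s["tcp_rot"]);f=np.array(s["wrist_force"])
t=-R[:2,0]
print("t %.2f press x %.1f y %.1f z %.1f yaw %.2f F %s w %.3f"%(s["time"],d@ex*1e3,d@ey*1e3,p[2]*1e3,np.degrees(np.arctan2(t[1],t[0])),np.round([f[:2]@ex,f[:2]@ey,f[2]],1),s["grip_width"]))
E
python3 -m pendant '[{"jaw":0.45,"delta_pos":[10,40,0],"twist":[0,0,0.12]},{"jaw":0.45,"delta_pos":[20,80,0],"twist":[0,0,0.24]},{"jaw":0.45,"delta_pos":[30,120,0],"twist":[0,0,0.36]},{"jaw":0.45,"delta_pos":[40,160,0],"twist":[0,0,0.48]},{"jaw":0.45,"delta_pos":[50,200,0],"twist":[0,0,0.6]},{"jaw":0.45,"delta_pos":[59,241,0],"twist":[0,0,0.72]},{"jaw":0.45,"delta_pos":[59,241,0],"twist":[0,0,0.84]},{"jaw":0.45,"delta_pos":[59,241,0],"twist":[0,0,0.96]},{"jaw":0.45,"delta_pos":[59,241,0],"twist":[0,0,1.08]},{"jaw":0.45,"delta_pos":[59,241,0],"twist":[0,0,1.2]},{"jaw":0.45,"delta_pos":[59,241,0],"twist":[0,0,1.32]},{"jaw":0.45,"delta_pos":[59,241,0],"twist":[0,0,1.44]},{"jaw":0.45,"delta_pos":[59,241,0],"twist":[0,0,1.56]},{"jaw":0.45,"delta_pos":[59,241,0],"twist":[0,0,1.68]},{"jaw":0.45,"delta_pos":[59,241,0],"twist":[0,0,1.747]},{"jaw":0.45,"delta_pos":[59,241,0],"twist":[0,0,1.747]},{"jaw":0.45,"delta_pos":[59,241,0],"twist":[0,0,1.747]}]'; python3 st.py
python3 - <<'E'
from h import *
im=arm.get_image("wrist");save(im,"d")
print([(np.round(d["xyz"],3),round(d["p"],2)) for d in arm.search_frame("wrist","hole")][:3])
E
```

```text
time: 2.77
tool_pos: [0.434, -0.059, 0.2565]
tcp_rot: [[-0.985, 0.173, 0.0], [0.173, 0.985, 0.0], [-0.0, 0.0, -1.0]]
wrist_force: [0.0, -0.1, 0.4]
grip_width: 0.0469
finger_force: 0.0
t 2.77 press x -164.7 y -44.6 z 256.5 yaw -9.95 F [ 0.1 -0.1  0.4] w 0.047
[(array([ 0.506, -0.07 ,  0.032]), 0.7), (array([0.323, 0.212, 0.019]), 0.58), (array([ 0.49 , -0.357,  0.019]), 0.27)]
```

View pics/d.png

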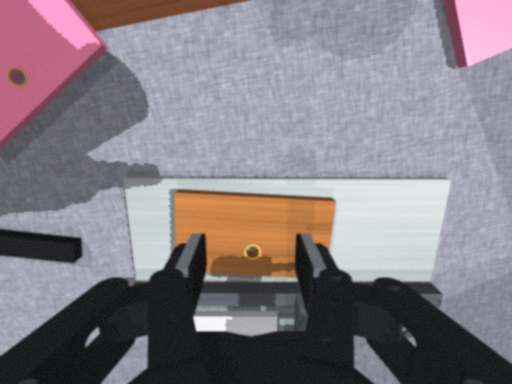

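The view shows the board with its front edge from (175,190) to (335,200), the hole at (253,252), and the fingers straddling its middle. Now I'll lower the tool in front of the board.

```bash
python3 -m pendant '[{"jaw":0.45,"delta_pos":[0,0,40],"twist":[0,0,0]},{"jaw":0.45,"delta_pos":[0,0,80],"twist":[0,0,0]},{"jaw":0.45,"delta_pos":[0,0,120],"twist":[0,0,0]},{"jaw":0.45,"delta_pos":[0,0,160],"twist":[0,0,0]},{"jaw":0.45,"delta_pos":[0,0,195],"twist":[0,0,0]},{"jaw":0.45,"delta_pos":[0,0,208],"twist":[0,0,0]},{"jaw":0.45,"delta_pos":[0,0,216],"twist":[0,0,0]},{"jaw":0.45,"delta_pos":[0,0,216],"twist":[0,0,0]},{"jaw":0.45,"delta_pos":[0,0,216],"twist":[0,0,0]}]' >/dev/null; python3 st.py
python3 -m pendant '[{"jaw":0.45,"delta_pos":[-5,0,0],"twist":[0,0,0]},{"jaw":0.45,"delta_pos":[-10,0,0],"twist":[0,0,0]},{"jaw":0.45,"delta_pos":[-14,0,0],"twist":[0,0,0]},{"jaw":0.45,"delta_pos":[-18,0,0],"twist":[0,0,0]},{"jaw":0.45,"delta_pos":[-22,0,0],"twist":[0,0,0]},{"jaw":0.45,"delta_pos":[-25,0,0],"twist":[0,0,0]},{"jaw":0.45,"delta_pos":[-28,0,0],"twist":[0,0,0]},{"jaw":0.45,"delta_pos":[-30,0,0],"twist":[0,0,0]}]' >/dev/null; python3 st.py
```

```text
t 3.62 press x -164.2 y -44.4 z 40.7 yaw -10.04 F [0.9 0.2 0.6] w 0.047
t 4.28 press x -137.4 y -46.1 z 39.7 yaw -10.19 F [-8.  -3.1  6.1] w 0.047
```

```bash
python3 -m pendant '[{"jaw":0.45,"delta_pos":[-2,0,-1],"twist":[0,0,0]},{"jaw":0.45,"delta_pos":[-4,0,-2],"twist":[0,0,0]},{"jaw":0.45,"delta_pos":[-6,0,-2],"twist":[0,0,0]},{"jaw":0.45,"delta_pos":[-8,0,-2],"twist":[0,0,0]},{"jaw":0.45,"delta_pos":[-10,0,-2],"twist":[0,0,0]}]' >/dev/null; python3 st.py
python3 -m pendant '[{"jaw":0.45,"delta_pos":[-1,0,0],"twist":[0,0,0]},{"jaw":0.45,"delta_pos":[-2,0,0],"twist":[0,0,0]},{"jaw":0.45,"delta_pos":[-3,0,0],"twist":[0,0,0]},{"jaw":0.45,"delta_pos":[-4,0,0],"twist":[0,0,0]}]' >/dev/null; python3 st.py
```

```text
t 4.70 press x -125.1 y -44.8 z 42.0 yaw -10.10 F [-4.1 -0.3 -2.3] w 0.047
t 5.03 press x -121.3 y -44.6 z 42.1 yaw -10.10 F [-8.5  2.5 -2.1] w 0.047
```

```bash
python3 -m pendant '[{"jaw":0.45,"delta_pos":[-1,0,0],"twist":[0,0,0]},{"jaw":0.45,"delta_pos":[-2,0,0],"twist":[0,0,0]},{"jaw":0.45,"delta_pos":[-2,0,0],"twist":[0,0,0]}]' >/dev/null; python3 st.py
```

```text
t 5.28 press x -121.0 y -44.6 z 41.5 yaw -10.14 F [-11.3   6.2  -2.8] w 0.047
```

```bash
python3 -m pendant '[{"jaw":0.45,"delta_pos":[-1,0,0],"twist":[0,0,0]},{"jaw":0.45,"delta_pos":[-2,0,0],"twist":[0,0,0]},{"jaw":0.45,"delta_pos":[-2,0,0],"twist":[0,0,0]}]' >/dev/null; python3 st.py
python3 - <<'E'
from h import *
im=arm.get_image("scene");cv2.imwrite("pics/e.png",cv2.resize(im["img"][150:310,160:380,::-1],None,fx=3.5,fy=3.5))
E
```

```text
t 5.53 press x -120.8 y -44.7 z 40.9 yaw -10.18 F [-16.1   9.9  -2.5] w 0.047
```

View pics/e.png

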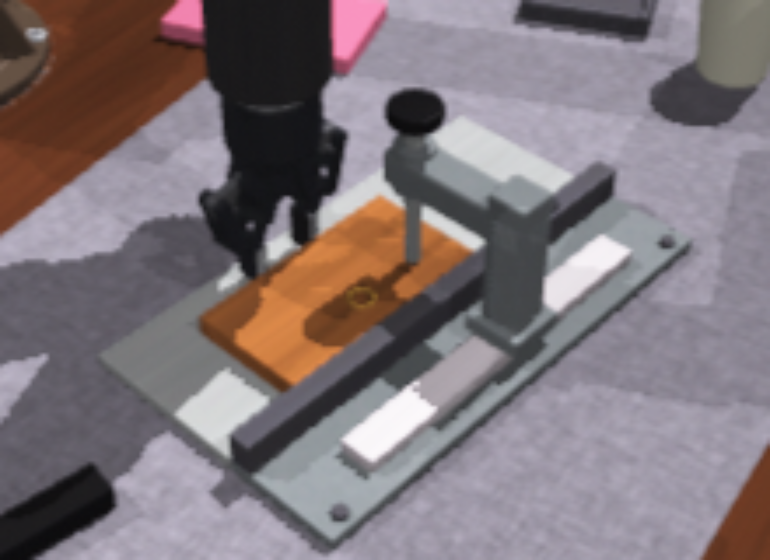

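The board lies flush with the fence; the hole is at (362,296) in the crop and the punch tip at (413,262). I'll back off and go round to the board's -y end.

```bash
python3 -m pendant '[{"jaw":0.45,"delta_pos":[10,0,-5],"twist":[0,0,0]},{"jaw":0.6,"delta_pos":[28,0,-40],"twist":[0,0,0]},{"jaw":0.8,"delta_pos":[28,-30,-65],"twist":[0,0,0]},{"jaw":1,"delta_pos":[15,-68,-65],"twist":[0,0,0]},{"jaw":1,"delta_pos":[-5,-102,-65],"twist":[0,0,0]},{"jaw":1,"delta_pos":[-30,-132,-65],"twist":[0,0,0]},{"jaw":1,"delta_pos":[-46,-132,-40],"twist":[0,0,0]},{"jaw":1,"delta_pos":[-46,-132,-10],"twist":[0,0,0]},{"jaw":1,"delta_pos":[-46,-132,-2],"twist":[0,0,0]},{"jaw":1,"delta_pos":[-46,-132,-2],"twist":[0,0,0]},{"jaw":1,"delta_pos":[-46,-132,-2],"twist":[0,0,0]}]' >/dev/null; python3 st.py
python3 -m pendant '[{"jaw":1,"delta_pos":[0,5,0],"twist":[0,0,0]},{"jaw":1,"delta_pos":[0,9,0],"twist":[0,0,0]},{"jaw":1,"delta_pos":[0,12,0],"twist":[0,0,0]},{"jaw":1,"delta_pos":[0,15,0],"twist":[0,0,0]}]' >/dev/null; python3 st.py
```

```text
t 6.50 press x -70.3 y -176.4 z 45.0 yaw -10.04 F [-0.4 -0.5  0.6] w -0.000
t 6.83 press x -70.2 y -160.7 z 45.5 yaw -10.04 F [ 0.1  0.2 -0.6] w 0.000
```

```bash
python3 -m pendant '[{"jaw":1,"delta_pos":[0,2,0],"twist":[0,0,0]},{"jaw":1,"delta_pos":[0,4,0],"twist":[0,0,0]},{"jaw":1,"delta_pos":[-0.5,6,0],"twist":[0,0,0]},{"jaw":1,"delta_pos":[-1,8,0],"twist":[0,0,0]},{"jaw":1,"delta_pos":[-1.5,11,0],"twist":[0,0,0]},{"jaw":1,"delta_pos":[-1.5,14,0],"twist":[0,0,0]},{"jaw":1,"delta_pos":[-1.5,17,0],"twist":[0,0,0]},{"jaw":1,"delta_pos":[-1.5,20,0],"twist":[0,0,0]}]' >/dev/null; python3 st.py
```

```text
t 7.50 press x -69.9 y -142.4 z 44.2 yaw -10.11 F [-0.8 -6.3  2. ] w -0.000
```

```bash
python3 -m pendant '[{"jaw":1,"delta_pos":[-0.5,3,0],"twist":[0,0,0]},{"jaw":1,"delta_pos":[-1,6,0],"twist":[0,0,0]},{"jaw":1,"delta_pos":[-1,9,0],"twist":[0,0,0]},{"jaw":1,"delta_pos":[-1,12,0],"twist":[0,0,0]},{"jaw":1,"delta_pos":[-1,15,0],"twist":[0,0,0]},{"jaw":1,"delta_pos":[-1,18,0],"twist":[0,0,0]},{"jaw":1,"delta_pos":[-1,21,0],"twist":[0,0,0]}]' >/dev/null; python3 st.py
cat > look.py <<'E'
from st import *
def go(n=None):
    im=arm.get_image("scene")
    if n: cv2.imwrite(f"pics/{n}.png",cv2.resize(im["img"][150:310,160:380,::-1],None,fx=3.5,fy=3.5))
    P=cloud(im);L=np.stack([(P[...,:2]-O)@ex,(P[...,:2]-O)@ey],-1)*1000
    hsv=cv2.cvtColor(im["img"],cv2.COLOR_RGB2HSV);I=im["img"].astype(int)
    K=P[(abs(L[...,0]+35)<30)&(abs(L[...,1]-15)<30)&(P[...,2]>.16)&(P[...,2]<.2)&(I.sum(-1)<150)]
    print("knob top",np.round(np.percentile(K[:,2],[50,75,90]),4),len(K))
    b=(abs(P[...,2]-.0305)<.003)&(hsv[...,0]<22)&(hsv[...,1]>130)&(abs(L[...,0]+55)<80)&(abs(L[...,1])<200);Q=L[b]
    print("board maxx by y",[(y,round(float(np.percentile(Q[abs(Q[:,1]-y)<5,0],97)),1)) for y in range(-120,120,20) if (abs(Q[:,1]-y)<5).sum()>8])
    print("ymin/max",np.percentile(Q[:,1],[1,99]))
import sys
go(*sys.argv[1:])
E
python3 look.py
```

```text
t 8.08 press x -69.4 y -121.7 z 44.1 yaw -10.12 F [-1.8 -8.5  2.6] w -0.000
t 8.08 press x -69.4 y -121.7 z 44.1 yaw -10.12 F [-1.8 -8.5  2.6] w -0.000
knob top [0.182  0.183  0.1841] 162
board maxx by y [(-100, -10.0), (-80, -8.1), (-60, -9.1), (-40, -8.8), (-20, -9.7), (0, -9.4), (20, -10.0), (40, -9.3), (60, -10.6), (80, -12.0)]
ymin/max [-106.99699231   73.67068534]
```

```bash
python3 -m pendant '[{"jaw":1,"delta_pos":[0,1.5,0],"twist":[0,0,0]},{"jaw":1,"delta_pos":[0,3,0],"twist":[0,0,0]},{"jaw":1,"delta_pos":[0,4.5,0],"twist":[0,0,0]},{"jaw":1,"delta_pos":[-0.5,6,0],"twist":[0,0,0]},{"jaw":1,"delta_pos":[-0.5,7.5,0],"twist":[0,0,0]},{"jaw":1,"delta_pos":[-0.5,9,0],"twist":[0,0,0]},{"jaw":1,"delta_pos":[-0.5,10.5,0],"twist":[0,0,0]},{"jaw":1,"delta_pos":[-0.5,12,0],"twist":[0,0,0]},{"jaw":1,"delta_pos":[-0.5,13.5,0],"twist":[0,0,0]},{"jaw":1,"delta_pos":[-0.5,15,0],"twist":[0,0,0]}]' >/dev/null; python3 look.py
```

```text
t 8.97 press x -69.3 y -107.1 z 44.1 yaw -10.12 F [-2.2 -9.8  3.6] w -0.000
knob top [0.182  0.1829 0.184 ] 164
board maxx by y [(-80, -8.9), (-60, -7.8), (-40, -9.2), (-20, -8.0), (0, -9.6), (20, -9.4), (40, -9.3), (60, -8.8), (80, -12.1)]
ymin/max [-92.72290991  74.61095165]
```

```bash
for i in 1; do python3 -m pendant '[{"jaw":1,"delta_pos":[0,1,0],"twist":[0,0,0]},{"jaw":1,"delta_pos":[0,2,0],"twist":[0,0,0]},{"jaw":1,"delta_pos":[0,3,0],"twist":[0,0,0]}]' >/dev/null; done; python3 look.py | head -2
python3 -m pendant '[{"jaw":1,"delta_pos":[0,0.7,0],"twist":[0,0,0]},{"jaw":1,"delta_pos":[0,1.4,0],"twist":[0,0,0]},{"jaw":1,"delta_pos":[0,2,0],"twist":[0,0,0]}]' >/dev/null; python3 look.py | head -2
```

```text
t 9.27 press x -69.3 y -104.1 z 44.1 yaw -10.13 F [-2.4 -9.3  3.7] w -0.000
knob top [0.182  0.1829 0.1838] 163
t 9.57 press x -69.3 y -102.1 z 44.1 yaw -10.12 F [-3.2 -9.1  3.5] w -0.000
knob top [0.1819 0.1831 0.1837] 162
```

```bash
python3 -m pendant '[{"jaw":1,"delta_pos":[0,0.6,0],"twist":[0,0,0]},{"jaw":1,"delta_pos":[0,1.2,0],"twist":[0,0,0]},{"jaw":1,"delta_pos":[0,1.8,0],"twist":[0,0,0]}]' >/dev/null; python3 look.py | head -2
```

```text
t 9.87 press x -69.3 y -100.3 z 44.1 yaw -10.13 F [-1.7 -8.9  3.9] w 0.000
knob top [0.1819 0.1832 0.1839] 164
```

```bash
python3 -m pendant '[{"jaw":1,"delta_pos":[0,0.6,0],"twist":[0,0,0]},{"jaw":1,"delta_pos":[0,1.2,0],"twist":[0,0,0]}]' >/dev/null; python3 look.py f
```

```text
t 10.08 press x -69.3 y -99.1 z 44.1 yaw -10.13 F [-3.  -8.2  3.9] w -0.000
knob top [0.1814 0.1825 0.1834] 163
board maxx by y [(-80, -9.3), (-60, -9.1), (-40, -9.0), (-20, -7.4), (0, -10.2), (20, -8.4), (40, -10.3), (60, -11.4), (80, -13.5)]
ymin/max [-84.93279667  74.80755011]
```

View pics/f.png

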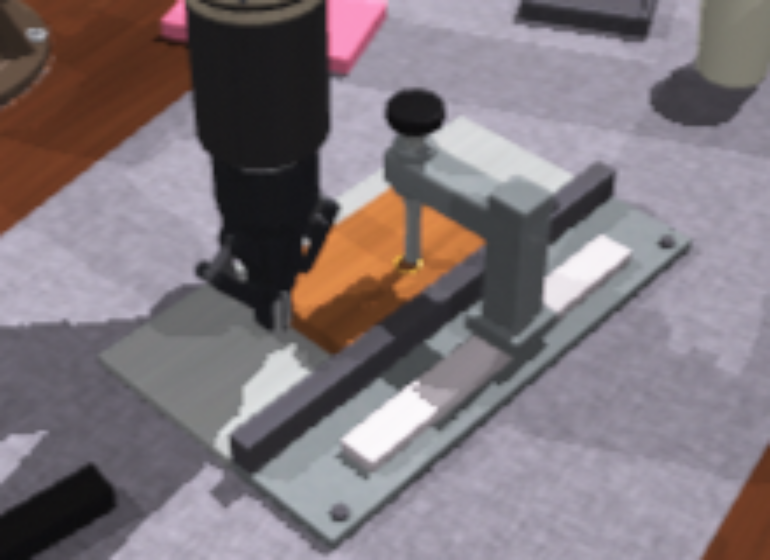

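The tip now stands at the eyelet (409,265) and the knob has started to dip, so I'll continue in fine steps.

```bash
python3 -m pendant '[{"jaw":1,"delta_pos":[0,0.5,0],"twist":[0,0,0]},{"jaw":1,"delta_pos":[0,1,0],"twist":[0,0,0]}]' >/dev/null; python3 look.py |head -2
```

```text
t 10.30 press x -69.3 y -97.9 z 44.1 yaw -10.13 F [-2.7 -7.6  3.9] w 0.000
knob top [0.1803 0.1815 0.1827] 160
```

```bash
python3 -m pendant '[{"jaw":1,"delta_pos":[0,0.5,0],"twist":[0,0,0]},{"jaw":1,"delta_pos":[0,1,0],"twist":[0,0,0]}]' >/dev/null; python3 look.py |head -2
```

```text
t 10.52 press x -69.3 y -96.8 z 44.1 yaw -10.12 F [-2.2 -7.1  3.7] w 0.000
knob top [0.1793 0.1805 0.1813] 162
```

```bash
python3 -m pendant '[{"jaw":1,"delta_pos":[0,0.4,0],"twist":[0,0,0]},{"jaw":1,"delta_pos":[0,0.8,0],"twist":[0,0,0]}]' >/dev/null; python3 look.py |head -2
```

```text
t 10.73 press x -69.3 y -96.0 z 44.1 yaw -10.13 F [-3.1 -6.3  3.4] w 0.000
knob top [0.1773 0.1785 0.179 ] 162
```

```bash
python3 -m pendant '[{"jaw":1,"delta_pos":[0,0.4,0],"twist":[0,0,0]},{"jaw":1,"delta_pos":[0,0.8,0],"twist":[0,0,0]}]' >/dev/null; python3 look.py |head -2
```

```text
t 10.95 press x -69.2 y -95.2 z 44.1 yaw -10.12 F [-2.7 -6.   3.9] w 0.000
knob top [0.1762 0.1773 0.1782] 159
```

The tip has dropped: the knob fell about 6 mm. I'll nudge 1 mm more to centre it, then retreat and re-square the board from the front.

```bash
python3 -m pendant '[{"jaw":1,"delta_pos":[0,0.5,0],"twist":[0,0,0]},{"jaw":1,"delta_pos":[0,1,0],"twist":[0,0,0]}]' >/dev/null; python3 st.py
python3 -m pendant '[{"jaw":1,"delta_pos":[2,-8,0],"twist":[0,0,0]},{"jaw":1,"delta_pos":[10,-30,-10],"twist":[0,0,0]},{"jaw":1,"delta_pos":[25,-40,-45],"twist":[0,0,0]},{"jaw":0.8,"delta_pos":[60,-40,-60],"twist":[0,0,0]},{"jaw":0.6,"delta_pos":[97,-30,-60],"twist":[0,0,0]},{"jaw":0.45,"delta_pos":[97,10,-60],"twist":[0,0,0]},{"jaw":0.45,"delta_pos":[97,50,-60],"twist":[0,0,0]},{"jaw":0.45,"delta_pos":[97,90,-60],"twist":[0,0,0]},{"jaw":0.45,"delta_pos":[97,111,-60],"twist":[0,0,0]},{"jaw":0.45,"delta_pos":[97,111,-60],"twist":[0,0,0]},{"jaw":0.45,"delta_pos":[97,111,-60],"twist":[0,0,0]}]' >/dev/null; python3 look.py
python3 - <<'E'
from h import *
im=arm.get_image("side");cv2.imwrite("pics/g.png",cv2.resize(im["img"][150:270,240:360,::-1],None,fx=4.5,fy=4.5))
E
```

```text
t 11.17 press x -69.3 y -94.2 z 44.1 yaw -10.12 F [-2.9 -5.7  3.8] w 0.000
t 12.08 press x -164.7 y 19.1 z 104.4 yaw -9.95 F [ 0.6 -0.6  0.1] w 0.047
knob top [0.1761 0.1772 0.1782] 162
board maxx by y [(-80, -9.3), (-60, -9.9), (-40, -8.3), (-20, -10.7), (0, -10.4), (20, -9.7), (40, -9.1), (60, -9.5), (80, -21.9)]
ymin/max [-80.41573995  74.29571441]
```

View pics/g.png

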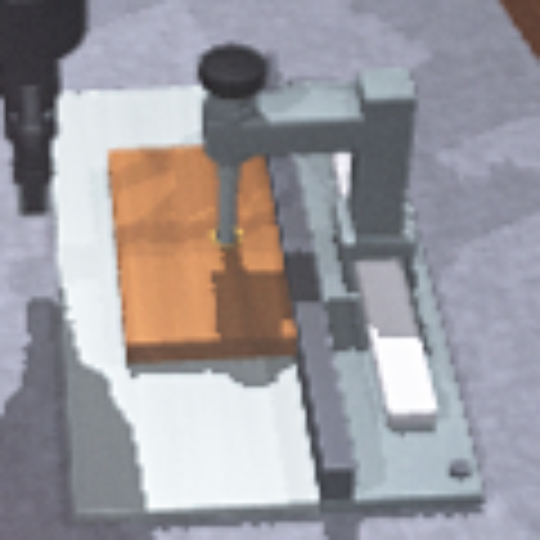

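The tip is in the brass eyelet (228,238) and the board looks flat to the fence. A gentle front squaring push will confirm it.

```bash
python3 -m pendant '[{"jaw":0.45,"delta_pos":[0,0,35],"twist":[0,0,0]},{"jaw":0.45,"delta_pos":[0,0,55],"twist":[0,0,0]},{"jaw":0.45,"delta_pos":[0,0,62],"twist":[0,0,0]},{"jaw":0.45,"delta_pos":[-10,0,62],"twist":[0,0,0]},{"jaw":0.45,"delta_pos":[-25,0,62],"twist":[0,0,0]},{"jaw":0.45,"delta_pos":[-34,0,62],"twist":[0,0,0]},{"jaw":0.45,"delta_pos":[-39,0,62],"twist":[0,0,0]},{"jaw":0.45,"delta_pos":[-41,0,62],"twist":[0,0,0]},{"jaw":0.45,"delta_pos":[-42,0,62],"twist":[0,0,0]},{"jaw":0.45,"delta_pos":[-42,0,62],"twist":[0,0,0]}]' >/dev/null; python3 st.py
python3 -m pendant '[{"jaw":0.45,"delta_pos":[-1,0,0],"twist":[0,0,0]},{"jaw":0.45,"delta_pos":[-2,0,0],"twist":[0,0,0]},{"jaw":0.45,"delta_pos":[-3,0,0],"twist":[0,0,0]},{"jaw":0.45,"delta_pos":[-3,0,0],"twist":[0,0,0]}]' >/dev/null; python3 st.py
```

```text
t 13.02 press x -122.9 y 17.8 z 42.5 yaw -10.12 F [-0.7 -0.2  0.1] w 0.046
t 13.35 press x -120.8 y 17.7 z 42.2 yaw -10.11 F [-5.6  1.2  2.9] w 0.047
```

```bash
python3 -m pendant '[{"jaw":0.45,"delta_pos":[-1,0,0],"twist":[0,0,0]},{"jaw":0.45,"delta_pos":[-2,0,0],"twist":[0,0,0]},{"jaw":0.45,"delta_pos":[-2,0,0],"twist":[0,0,0]}]' >/dev/null; python3 st.py
```

```text
t 13.60 press x -120.7 y 17.2 z 41.8 yaw -10.14 F [-12.2   3.3   8.3] w 0.047
```

```bash
python3 -m pendant '[{"jaw":0.45,"delta_pos":[8,0,0],"twist":[0,0,0]},{"jaw":0.6,"delta_pos":[29,0,-30],"twist":[0,0,0]},{"jaw":0.8,"delta_pos":[29,0,-70],"twist":[0,0,0]},{"jaw":1,"delta_pos":[29,0,-110],"twist":[0,0,0]},{"jaw":1,"delta_pos":[29,0,-150],"twist":[0,0,0]},{"jaw":1,"delta_pos":[29,0,-188],"twist":[0,0,0]},{"jaw":1,"delta_pos":[-5,-1,-188],"twist":[0,0,0]},{"jaw":1,"delta_pos":[-40,-1,-188],"twist":[0,0,0]},{"jaw":1,"delta_pos":[-70,-1,-188],"twist":[0,0,0]},{"jaw":1,"delta_pos":[-83,-1,-188],"twist":[0,0,0]},{"jaw":1,"delta_pos":[-83,-1,-188],"twist":[0,0,0]},{"jaw":1,"delta_pos":[-83,-1,-188],"twist":[0,0,0]}]' >/dev/null; python3 look.py h
```

```text
t 14.60 press x -34.7 y 16.9 z 229.5 yaw -10.14 F [-0.2  1.   0.4] w 0.000
knob top [0.1763 0.1774 0.1783] 159
board maxx by y [(-80, -7.9), (-60, -9.0), (-40, -8.5), (-20, -9.6), (0, -7.8), (20, -10.9), (40, -10.0), (60, -8.9)]
ymin/max [-80.39101955  74.19584167]
```

View pics/h.png

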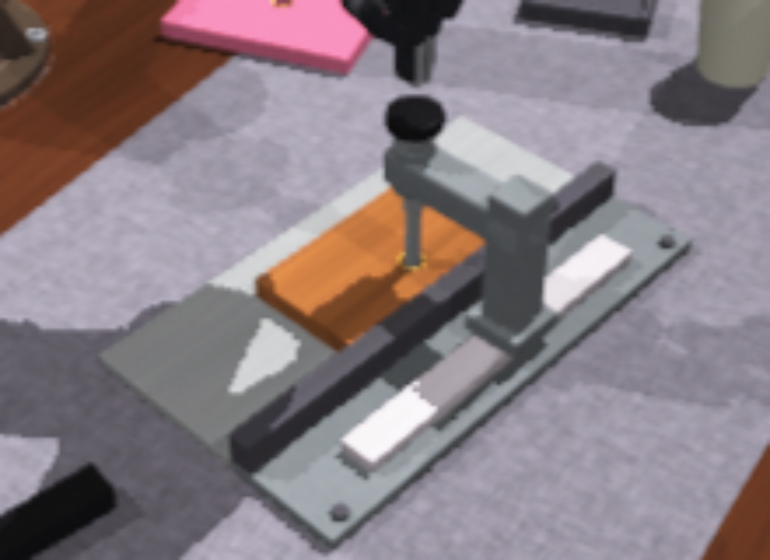

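The shut fingers stand centred over the knob (415,115). I'll press it down.

```bash
python3 -m pendant '[{"jaw":1,"delta_pos":[0,0,12],"twist":[0,0,0]},{"jaw":1,"delta_pos":[0,0,22],"twist":[0,0,0]},{"jaw":1,"delta_pos":[0,0,26],"twist":[0,0,0]},{"jaw":1,"delta_pos":[0,0,29],"twist":[0,0,0]},{"jaw":1,"delta_pos":[0,0,32],"twist":[0,0,0]},{"jaw":1,"delta_pos":[0,0,34],"twist":[0,0,0]},{"jaw":1,"delta_pos":[0,0,34],"twist":[0,0,0]}]' >/dev/null; python3 st.py
python3 -m pendant '[{"jaw":1,"delta_pos":[0,0,1],"twist":[0,0,0]},{"jaw":1,"delta_pos":[0,0,2],"twist":[0,0,0]},{"jaw":1,"delta_pos":[0,0,3],"twist":[0,0,0]},{"jaw":1,"delta_pos":[0,0,3],"twist":[0,0,0]}]' >/dev/null; python3 look.py|head -2
```

```text
t 15.23 press x -35.0 y 17.0 z 196.3 yaw -10.09 F [-2.1  0.6  2.3] w -0.000
t 15.57 press x -34.7 y 17.0 z 193.4 yaw -10.10 F [-2.3  0.9  3.1] w -0.000
knob top [0.169  0.179  0.1916] 141
```

Force is still at spring level, so I'll continue to the hard stop.

```bash
python3 -m pendant '[{"jaw":1,"delta_pos":[0,0,1],"twist":[0,0,0]},{"jaw":1,"delta_pos":[0,0,2],"twist":[0,0,0]},{"jaw":1,"delta_pos":[0,0,3],"twist":[0,0,0]},{"jaw":1,"delta_pos":[0,0,3],"twist":[0,0,0]}]' >/dev/null; python3 st.py
python3 -m pendant '[{"jaw":1,"delta_pos":[0,0,1],"twist":[0,0,0]},{"jaw":1,"delta_pos":[0,0,1.5],"twist":[0,0,0]},{"jaw":1,"delta_pos":[0,0,1.5],"twist":[0,0,0]}]' >/dev/null; python3 st.py
```

```text
t 15.95 press x -34.6 y 17.0 z 193.0 yaw -10.05 F [-9.1  1.3 21.9] w 0.000
t 16.20 press x -34.5 y 17.0 z 192.8 yaw -10.02 F [-15.3   1.2  30.9] w 0.000
```

Hard stop reached at tip z = 168 mm, i.e. full travel. Releasing and retreating.

```bash
python3 -m pendant '[{"jaw":1,"delta_pos":[0,0,-4],"twist":[0,0,0]},{"jaw":1,"delta_pos":[0,0,-9],"twist":[0,0,0]},{"jaw":1,"delta_pos":[0,0,-15],"twist":[0,0,0]},{"jaw":1,"delta_pos":[0,0,-30],"twist":[0,0,0]},{"jaw":1,"delta_pos":[10,0,-60],"twist":[0,0,0]},{"jaw":1,"delta_pos":[45,0,-80],"twist":[0,0,0]},{"jaw":1,"delta_pos":[80,0,-80],"twist":[0,0,0]},{"jaw":1,"delta_pos":[100,0,-80],"twist":[0,0,0]},{"jaw":1,"delta_pos":[100,0,-80],"twist":[0,0,0]}]' >/dev/null; python3 look.py
python3 - <<'E'
from h import *
im=arm.get_image("side");a=cv2.resize(im["img"][150:270,240:360],None,fx=3,fy=3)
im=arm.get_image("wrist");b=cv2.resize(im["img"][170:384,110:410],(505,360))
cv2.imwrite("pics/i.png",np.hstack([a,b[:,:430]])[:,:,::-1])
E
```

```text
t 16.95 press x -137.7 y 16.6 z 269.6 yaw -10.08 F [ 0.1 -0.1  0. ] w 0.000
knob top [0.1759 0.177  0.1778] 162
board maxx by y [(-80, -9.5), (-60, -10.3), (-40, -8.9), (-20, -9.1), (0, -10.1), (20, -11.0), (40, -9.5), (60, -9.3), (80, -22.9)]
ymin/max [-80.72353383  74.53761599]
```

View pics/i.png

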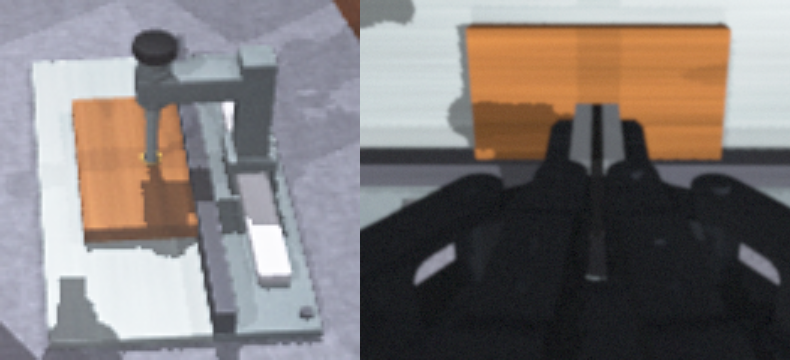

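The board is flush and parallel to the fence, the tip is in the eyelet, and the knob has sprung back to its in-hole height.

```bash
python3 -c "from rig import arm; print(arm.hand_in())"
```

```text
the job is handed in; nothing more can be done
None
```

The job is handed in at about 17 s: the blank is flat against the fence with the tip in the eyelet, and the knob was pressed to its stop (about 31 N at the wrist) and sprang back; no verdict was returned.

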